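Send the next carton down the right lane

ROBOT

A 7-joint arm with a two-finger parallel gripper is mounted at the origin on the work surface. World frame = base frame: x ahead of the robot, y to its left, z up, the work surface at z = 0. Lengths are in m, angles in rad, forces in N, time in s.
With the tool pointing down it reaches from about 0.4 to 0.85 m from the base axis. Payload 10.4 kg.
Tool frame: the origin (TCP) lies midway between the tips of the shut fingers; the grasp point (between the pads) lies 19 mm behind it; z points along the fingers, x is the direction in which the jaws open and shut, and the axes are right-handed (so a half turn about z gives the same grasp; the last joint's range is limited). The gripper opens to 85 mm and grips with 20 to 120 N. Pads are 22 mm wide; open, the fingers measure 114 mm over their backs; the gripper's body (76 mm by 85 mm) begins 54 mm behind the grasp point. The pads swing forward as they close: fully open they stand 13 mm farther back than shut.
Start: joints at [-1.27, 0.332, -0.065, 1.46, 0.022, 1.35, -0.088], TCP at [0.199, 0.593, 0.231] pointing down, gripper open.
Joint ranges: [-2.6, 2.6], [-0.5, 2.12], [-1.47, 1.34], [0.16, 2.42], [-1.27, 4.41], [0.06, 2.06], [-2.6, 2.6]. Speed limits (rad/s): [2.22, 2.22, 2.79, 2.79, 3.14, 3.14, 3.14].

INTERFACE

Orientations are given as a unit quaternion [x, y, z, w].
In Python, from workcell import monitor, eyes, ticket, models gives the robot as it stands.
- The arm moves only by the tool servo_tool, never from a script. Its argument "motion" is a list of rows, each a list of 7 numbers: the opening, from 0 (shut) to 1 (fully open), then the shift along the tool's x, y, z in m, then the turn, a rotation vector about the tool's x, y, z in degrees. In form: [[fingers, tx, ty, tz, rx, ry, rz], ...]. A call has 1 to 20 rows; each row is the pose to reach, as a shift and turn from the pose commanded when the call began, along the tool's axes at that moment; what a row does not reach only later rows make up. A row lasts 1/8 s, in which the tool goes at most 62.5 mm and 10.7 degrees, less where a joint would pass 70% of its speed; a pose out of reach is approached as far as the arm can. A call with a gripper value outside its range is refused whole. The fingers move at their own pace and stop on an object; "grip_force" is the grip in N (left out, the last holds). Time passes only in rows, so rows that repeat a pose let the fingers close. It gives the time, the measured TCP pose, the force and the opening at its end, in the units of the state.
- monitor.get_obs(): the state, without advancing time (a new reading comes with each control period).
- eyes.camera(name): name is "side" or "top" or "wrist"; returns (picture, depth): 384x512x3 uint8, blue, green, red; 384x512 float32, m along the optical axis (not along the pixel's ray), 0 where there is no reading.
- eyes.camera_info(name): a dict with "intrinsics" (3x3 intrinsics, pixels), "extrinsics" (4x4, takes a point from world to camera coordinates); the wrist camera has in their place "tool_from_camera" (4x4, takes a point from camera to tool coordinates, whose origin is the TCP and whose axes are the tool frame's). Camera axes: x right, y down, z forward; pixel columns grow to the right and rows downward; lengths in m; the calibration is good to about 2 mm. A picture is of the moment at which its call begins: read the wrist's pose just before it. camera_info takes no time and is no camera call.
- ticket.hand_in(): hands the job in, once; it reports no verdict.
Trained networks look in the newest picture that a camera, given by its name, has taken for a name from the list of things; names that differ only in an ending like _2 or _b are one class to them, and where a whole thing is asked for, a point or a joint stands for the part that bears it (a point fixed in the world has none). Each returns a list of dicts, best first, with "confidence" (0 to 1); they miss things now and then, are a little off and sometimes report something else, mostly with a low value. They report only what shows in the picture. A call takes as long as a camera call. They do not tell look-alikes from the thing itself.
- models.boxes_of(camera, thing): "point" ([x, y, z] in m, in the coordinates of the camera as it stood for that picture, good to about 4 mm: the middle of the surface that is visible of it).
The state is a dict: "clock": time; "joint_pos": joint angles; "joint_velocities": joint speeds; "tau": joint torques, N m; "position": TCP position; "ee_rot": TCP orientation; "ft_force": force on the tool from outside, world axes, zero at the start; "torque": the same for the moment, N m; "grip_width": opening from 0.0 (shut) to 1.0 (fully open).
Only numpy, scipy, OpenCV 4.12 (cv2) and the standard library are available. Lean on these libraries where they do the work, as an engineer would, in place of code of your own. Each camera call takes 0.05 s, during which the arm holds its last target. There are 200 camera calls.

TASK

Take the carton that is next in line on the roller conveyor, the one nearer the swing gate, and slide it into the lane that already holds a carton of its own height, right up against that carton; move the gate out of its way first if need be. Then swing the gate fully across behind it so that this lane is closed. Leave the carton behind it in the queue, the carton in the other lane and everything else on the bench where they are, and keep all cartons upright on the rollers.

Things in the scene. Friction and masses are not known exactly. Their poses are not given: they have to be found in the camera images.
- conveyor: Bench-top roller conveyor, fixed, 870 mm long, 265 mm wide, blue side channels. Origin: on the bench under the gate's pivot; +y downstream, x across (-x side nearer the robot), z up. Roller tops 85 mm above the bench; rollers turn freely, so cartons roll easily along y, slide with friction along x. Side guide rails: inner faces at x = +-124 mm, tops 122 mm above the bench. Infeed, full width: y = -530 to 0.
- lane_near (a point): Middle of the mouth of the lane nearer the robot, at roller height (x = -65, y = 0 mm on the conveyor). Lanes run along the conveyor's y from y = 0 to a stop plate's face at y = 332 mm (top 136 mm above the bench), 118 mm clear width each, parted by a divider 12 mm thick along x = 0, its top 124 mm above the bench.
- lane_far (a point): Middle of the mouth of the lane farther from the robot, at roller height (x = +65, y = 0 mm on the conveyor); otherwise like lane_near.
- gate (a joint): Swing gate: upright steel blade 5 mm thick, reaching 117 mm from its pivot at the conveyor's origin, 92 to 134 mm above the bench. 0 rad: points upstream (-y). Positive: tip swings to the conveyor's +x; +1.4 (end stop) closes the far lane, -1.4 (end stop) the near lane. At q the tip is at (117 sin q, -117 cos q) mm. Starts at any angle, stays where left, turns with about 2 N at the knob.
- gate_knob (a point): Top of the round black knob, 26 mm in diameter, that stands on the gate blade 85 mm from the pivot; this point is 178 mm above the bench, the knob has its full width from 148 to 173 mm above it. The pivot post is 26 mm thick and 142 mm high above the bench.
- tall_waiting: Tall brown carton in the queue on the infeed, 100 mm wide (its x) by 110 mm long (its y, the way it travels) by 105 mm high, 0.2 to 0.42 kg. Origin at the centre of its underside. Either this or flat_waiting is next in line (nearer the gate, larger y on the conveyor); the other is about 230 mm behind it.
- flat_waiting: Flat brown carton in the queue on the infeed, 100 mm wide (its x) by 110 mm long (its y, the way it travels) by 50 mm high, 0.15 to 0.31 kg. Origin at the centre of its underside.
- tall_in_lane: Tall brown carton already standing near the end of one lane, 100 mm wide (its x) by 110 mm long (its y, the way it travels) by 105 mm high, 0.2 to 0.42 kg, origin at the centre of its underside. Which lane it is in varies; flat_in_lane is in the other.
- flat_in_lane: Flat brown carton already standing near the end of the other lane, 100 mm wide (its x) by 110 mm long (its y, the way it travels) by 50 mm high, 0.15 to 0.31 kg, origin at the centre of its underside.
- tape_dispenser: Bystander: grey desk tape dispenser, 62 by 160 by 102 mm high, on the bench; origin at the centre of its underside.
- tape_gun: Bystander: hand tape gun lying on the bench, 72 by 210 by 37 mm high; origin on the bench at its middle.
Things that resemble listed ones, but are neither listed nor needed, are in the scene too. What is shaped like the flat_waiting but red is not meant.

How it is judged:
On the way:
1. the next carton is in its lane, up against the carton of its own height, the carton behind it still in the queue (((x of each of tall_waiting, tall_in_lane in the frame of conveyor above 0.045 m and y of tall_waiting in the frame of conveyor above 0.075 m and horizontal distance between tall_waiting and tall_in_lane below 0.125 m and z of tall_waiting in the frame of conveyor below 0.095 m and angle between tall_waiting's own z axis and vertical below 0.08 rad and y of flat_waiting in the frame of conveyor below -0.38 m and distance of each of flat_waiting, flat_in_lane from where it was at the start of the episode below 0.03 m) or (x of each of tall_waiting, tall_in_lane in the frame of conveyor below -0.045 m and y of tall_waiting in the frame of conveyor above 0.075 m and horizontal distance between tall_waiting and tall_in_lane below 0.125 m and z of tall_waiting in the frame of conveyor below 0.095 m and angle between tall_waiting's own z axis and vertical below 0.08 rad and y of flat_waiting in the frame of conveyor below -0.38 m and distance of each of flat_waiting, flat_in_lane from where it was at the start of the episode below 0.03 m) or (x of each of flat_waiting, flat_in_lane in the frame of conveyor above 0.045 m and y of flat_waiting in the frame of conveyor above 0.075 m and horizontal distance between flat_waiting and flat_in_lane below 0.125 m and z of flat_waiting in the frame of conveyor below 0.095 m and angle between flat_waiting's own z axis and vertical below 0.08 rad and y of tall_waiting in the frame of conveyor below -0.38 m and distance of each of tall_waiting, tall_in_lane from where it was at the start of the episode below 0.03 m) or (x of each of flat_waiting, flat_in_lane in the frame of conveyor below -0.045 m and y of flat_waiting in the frame of conveyor above 0.075 m and horizontal distance between flat_waiting and flat_in_lane below 0.125 m and z of flat_waiting in the frame of conveyor below 0.095 m and angle between flat_waiting's own z axis and vertical below 0.08 rad and y of tall_waiting in the frame of conveyor below -0.38 m and distance of each of tall_waiting, tall_in_lane from where it was at the start of the episode below 0.03 m))), for 0.2 s.
At the end, for the whole second after the job is handed in: The front carton rests upright in the lane of the carton of its height, fully inside, at most about 15 mm from it (centres within 125 mm); the gate is across that lane's mouth, within 0.15 rad of its stop; the other queue carton and the other lane's carton have moved less than 30 mm (((x of each of tall_waiting, tall_in_lane in the frame of conveyor above 0.045 m and y of tall_waiting in the frame of conveyor above 0.075 m and horizontal distance between tall_waiting and tall_in_lane below 0.125 m and z of tall_waiting in the frame of conveyor below 0.095 m and angle between tall_waiting's own z axis and vertical below 0.08 rad and y of flat_waiting in the frame of conveyor below -0.38 m and distance of each of flat_waiting, flat_in_lane from where it was at the start of the episode below 0.03 m and value of joint gate above 1.25 rad and linear speed of tall_waiting below 0.01 m/s) or (x of each of tall_waiting, tall_in_lane in the frame of conveyor below -0.045 m and y of tall_waiting in the frame of conveyor above 0.075 m and horizontal distance between tall_waiting and tall_in_lane below 0.125 m and z of tall_waiting in the frame of conveyor below 0.095 m and angle between tall_waiting's own z axis and vertical below 0.08 rad and y of flat_waiting in the frame of conveyor below -0.38 m and distance of each of flat_waiting, flat_in_lane from where it was at the start of the episode below 0.03 m and value of joint gate below -1.25 rad and linear speed of tall_waiting below 0.01 m/s) or (x of each of flat_waiting, flat_in_lane in the frame of conveyor above 0.045 m and y of flat_waiting in the frame of conveyor above 0.075 m and horizontal distance between flat_waiting and flat_in_lane below 0.125 m and z of flat_waiting in the frame of conveyor below 0.095 m and angle between flat_waiting's own z axis and vertical below 0.08 rad and y of tall_waiting in the frame of conveyor below -0.38 m and distance of each of tall_waiting, tall_in_lane from where it was at the start of the episode below 0.03 m and value of joint gate above 1.25 rad and linear speed of flat_waiting below 0.01 m/s) or (x of each of flat_waiting, flat_in_lane in the frame of conveyor below -0.045 m and y of flat_waiting in the frame of conveyor above 0.075 m and horizontal distance between flat_waiting and flat_in_lane below 0.125 m and z of flat_waiting in the frame of conveyor below 0.095 m and angle between flat_waiting's own z axis and vertical below 0.08 rad and y of tall_waiting in the frame of conveyor below -0.38 m and distance of each of tall_waiting, tall_in_lane from where it was at the start of the episode below 0.03 m and value of joint gate below -1.25 rad and linear speed of flat_waiting below 0.01 m/s))); the robot touches nothing.
It fails at once if a carton falls over or leaves the rollers (angle between any of tall_waiting, tall_in_lane, flat_waiting, flat_in_lane's own z axis and vertical above 0.35 rad or height (world z) of any of tall_waiting, tall_in_lane, flat_waiting, flat_in_lane below 0.06 m or height (world z) of any of tall_waiting, tall_in_lane, flat_waiting, flat_in_lane above 0.14 m).
It fails at once if a bystander on the bench is moved more than 30 mm (distance of any of tape_dispenser, tape_gun from where it was at the start of the episode above 0.03 m).
It also fails if it takes over 72 s, if anything falls off the work surface, if the arm or the gripper's body presses on something with over 40 N, if the wrist force passes 120 N, or if a joint passes its speed limit or range.

## Working session

There is one attempt and no reset: what is moved stays moved. The work goes in short steps, Python scripts to look and compute and a tool call to move; the robot and the scene stay as the last step left them, time stands still between calls to the robot, and variables do not carry over. Pictures are saved under pics/ and viewed, about 8 in all and at most 12, crops included, and the job is handed in when it is done.

Besides the shell and the picture viewer there is one more tool, called after ">>>" by a JSON object that holds its "op" and its "data", one argument or row to a line. servo_tool: Moves the arm, as the interface text tells. Its arguments: {"type":"object","properties":{"motion":{"type":"array"},"grip_force":{"type":"number"}},"required":["motion"]}

```bash
mkdir -p pics; cat > h.py <<'E'
from workcell import monitor, eyes, ticket, models
import numpy as np, cv2
from scipy.spatial.transform import Rotation as R
def pose():
    o=monitor.get_obs(); T=np.eye(4); T[:3,:3]=R.from_quat(o['ee_rot']).as_matrix(); T[:3,3]=o['position']; return T,o
def cam2world(cam):
    i=eyes.camera_info(cam)
    if cam=='wrist': return pose()[0]@np.array(i['tool_from_camera'])
    return np.linalg.inv(np.array(i['extrinsics']))
def cloud(cam,depth,C):
    K=np.array(eyes.camera_info(cam)['intrinsics']); v,u=np.indices(depth.shape)
    p=np.stack([(u-K[0,2])/K[0,0]*depth,(v-K[1,2])/K[1,1]*depth,depth],-1)
    w=p@C[:3,:3].T+C[:3,3]; w[depth<=0]=np.nan; return w
def find(cam,things,C):
    K=np.array(eyes.camera_info(cam)['intrinsics'])
    for t in things:
        for d in models.boxes_of(cam,t)[:4]:
            p=np.array(d['point']); px=K@p/p[2]
            print(t,round(d['confidence'],2),'px',px[:2].round(),'w',(C[:3,:3]@p+C[:3,3]).round(3))
E
python3 - <<'E'
from h import *
T,o=pose(); print(o['clock'],T.round(3))
ims=[]
for c in ['top','side']:
    im,d=eyes.camera(c); C=cam2world(c); ims.append(im); np.save(c+'.npy',cloud(c,d,C)); cv2.imwrite(f'{c}.png',im); cv2.imwrite(f'pics/{c}1.png',cv2.resize(im,None,fx=1.5,fy=1.5,interpolation=cv2.INTER_CUBIC)); print(c,C[:3,3].round(2))
    find(c,['tall_waiting','flat_waiting','gate','gate_knob','conveyor'] + (['tape_dispenser','tape_gun'] if c=='top' else []),C)
E
```

```text
0.0 [[ 0.318  0.948 -0.     0.199]
 [ 0.948 -0.318 -0.001  0.592]
 [-0.001  0.    -1.     0.231]
 [ 0.     0.     0.     1.   ]]
top [ 0.37 -0.03  1.32]
tall_waiting 0.67 px [379. 140.] w [ 0.616 -0.413  0.186]
flat_waiting 0.82 px [307. 152.] w [ 0.595 -0.203  0.13 ]
flat_waiting 0.81 px [377. 253.] w [ 0.268 -0.435  0.051]
gate 0.61 px [254. 156.] w [ 0.583 -0.036  0.137]
gate_knob 0.73 px [255. 156.] w [ 0.583 -0.038  0.132]
conveyor 0.66 px [264. 165.] w [ 0.563 -0.069  0.084]
tape_dispenser 0.91 px [208. 231.] w [0.351 0.121 0.046]
tape_gun 0.67 px [330. 214.] w [ 0.399 -0.288  0.027]
side [ 0.31 -0.67  0.84]
tall_waiting 0.74 px [384. 297.] w [ 0.61  -0.444  0.186]
flat_waiting 0.9 px [214. 366.] w [ 0.273 -0.432  0.05 ]
flat_waiting 0.84 px [326. 225.] w [ 0.595 -0.226  0.133]
gate 0.7 px [297. 176.] w [ 0.586 -0.053  0.13 ]
gate_knob 0.73 px [297. 177.] w [ 0.587 -0.054  0.127]
conveyor 0.67 px [303. 235.] w [ 0.549 -0.206  0.084]
```

View pics/top1.png

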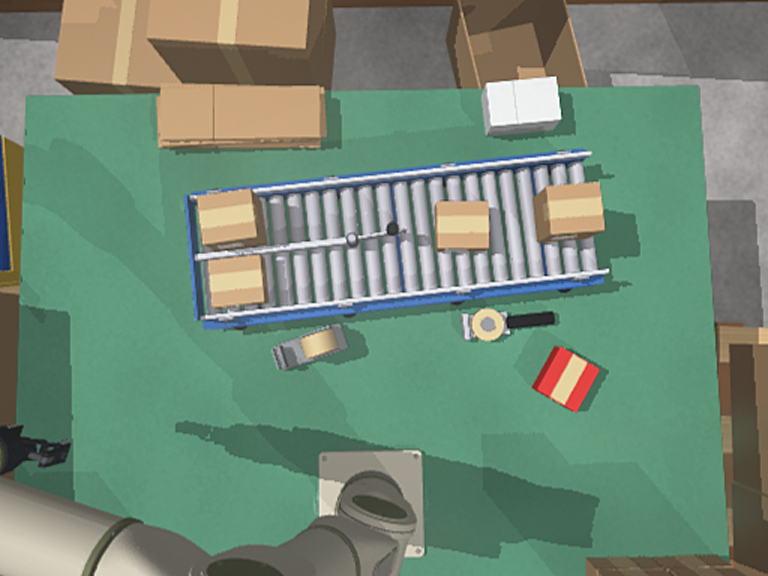

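View pics/side1.png

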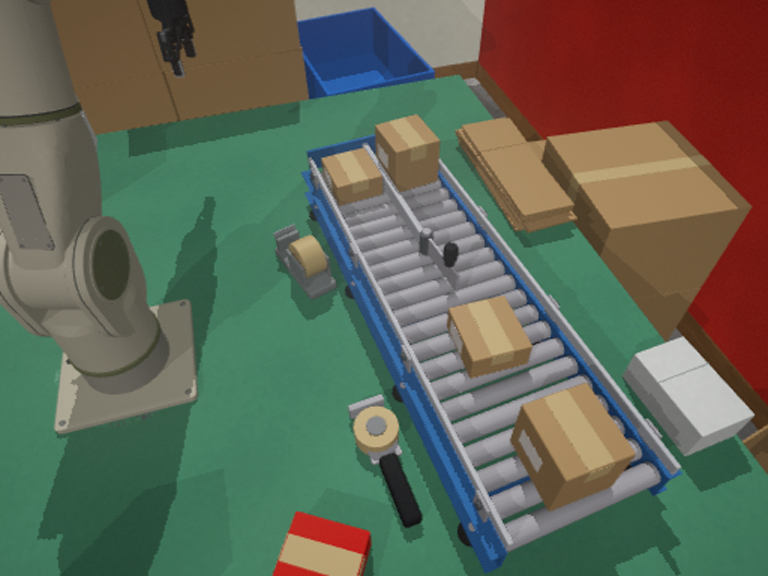

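The next carton is the flat one at top picture (462,225) in the 1.5x view. The tall one is behind it at (570,210), and the red box at (566,379) is the look-alike. The flat lane carton is in the near lane at (235,281) and the tall one is in the far lane. The gate (post 352,239; knob 392,229) points roughly upstream. Next I measure from depth.

```bash
cat > meas.py <<'E'
from h import *
def rects(w,lo,hi,box,minn=60):
    x0,x1,y0,y1=box
    m=(w[...,2]>lo)&(w[...,2]<hi)&(w[...,0]>x0)&(w[...,0]<x1)&(w[...,1]>y0)&(w[...,1]<y1)
    n,l,s,_=cv2.connectedComponentsWithStats(m.astype(np.uint8),connectivity=4); out=[]
    for k in range(1,n):
        if s[k,4]<minn: continue
        p=w[l==k]; r=cv2.minAreaRect((p[:,:2]*1000).astype(np.float32))
        out.append((np.round(r[0],1),np.round(r[1],1),round(r[2],2),round(float(np.median(p[:,2])),4),int(s[k,4]),(np.array([s[k,0]+s[k,2]/2,s[k,1]+s[k,3]/2])*1.5).round()))
    return out
E
python3 - <<'E'
from meas import *
for c in ['top','side']:
    w=np.load(c+'.npy'); B=(.42,.78,-.55,.42)
    print(c)
    for nm,lo,hi,mn in [('flat',.128,.141,60),('tall',.18,.2,60),('knob',.15,.179,4),('rail',.116,.127,60),('any>.1',.105,.3,200)]:
        for r in rects(w,lo,hi,B,mn): print(nm,*r)
E
```

```text
top
flat [549.  360.1] [256.9  10.6] 5.5 0.1347 251 [192. 255.]
flat [ 601.4 -206.9] [111.2  98.7] 89.42 0.1345 1097 [464. 225.]
flat [575.8  10.2] [53.  22.5] 87.54 0.1347 60 [360. 238.]
flat [492.9 267.1] [ 99.8 112.1] 5.46 0.1345 1145 [237. 280.]
tall [ 620.8 -424.5] [100.9 112.5] 3.72 0.1893 1231 [575. 208.]
tall [616.5 272. ] [100.3 111.9] 7.36 0.1894 1249 [228. 216.]
knob [ 593.1 -401.5] [145.3  71.6] 50.64 0.1641 139 [570. 212.]
knob [646.6 220.1] [48.1  2. ] 7.56 0.1655 22 [256. 203.]
knob [572.4 256.7] [ 40.1 116.2] 29.88 0.1651 95 [233. 232.]
knob [589.2 -58.3] [21.8 21.9] 2.66 0.1748 52 [393. 229.]
rail [ 723.9 -126.4] [ 19.4 727.6] 5.81 0.1208 670 [422. 170.]
rail [574.8 201.3] [ 57.9 319.7] 8.74 0.1228 413 [269. 253.]
rail [459.2 -83.1] [ 23.2 860.9] 4.44 0.1211 735 [404. 292.]
any>.1 [586.5 -67.6] [287.  870.4] 5.36 0.1318 5595 [397. 232.]
any>.1 [ 620.9 -424.3] [101.1 113.1] 3.4 0.1884 1573 [571. 212.]
any>.1 [ 601.1 -206.9] [111.8  99.2] 89.42 0.1343 1164 [463. 226.]
side
flat [494.9 353.4] [148.2  15.5] 3.45 0.1333 146 [343. 145.]
flat [594.3 240.5] [ 74.1 141.8] 51.
[... 515 characters left out ...]
49.]
knob [589.5 -62.1] [20.7 23.6] 81.17 0.1716 109 [451. 253.]
knob [ 595.1 -451.3] [ 72.7 146. ] 45.59 0.1653 533 [575. 452.]
rail [499.1 201.8] [152.4 317.8] 1.29 0.123 488 [367. 187.]
rail [593.5 241.7] [ 69.6 140.6] 50.4 0.1217 108 [407. 167.]
rail [ 723.8 -119.8] [ 20.7 742.1] 5.35 0.1211 1054 [560. 315.]
rail [457.2 -95.5] [ 16.8 840.6] 5.31 0.1214 1144 [413. 354.]
rail [ 597.1 -260.3] [ 27.3 102.4] 73.15 0.1214 122 [499. 359.]
rail [ 572.  -430.2] [ 19.5 110. ] 13.64 0.1211 126 [541. 466.]
any>.1 [586.  -68.7] [287.5 870.8] 5.65 0.1224 6803 [496. 332.]
any>.1 [ 601.9 -207.1] [112.2 101.6] 89.13 0.1347 1936 [490. 334.]
any>.1 [ 620.5 -425. ] [101.5 111.7] 3.53 0.1891 4260 [574. 445.]
```

```bash
python3 - <<'E'
from meas import *
def comp(w,lo,hi,x0,x1,y0,y1):
    m=(w[...,2]>lo)&(w[...,2]<hi)&(w[...,0]>x0)&(w[...,0]<x1)&(w[...,1]>y0)&(w[...,1]<y1); return w[m]*1000
for c in ['top','side']:
    w=np.load(c+'.npy'); res=[]
    for x0,x1 in [(.43,.5),(.69,.76)]:
        # rail points
        p=comp(w,.118,.125,x0,x1,-.48,.2 if x0<.5 else .3)
        f=np.polyfit(p[:,1],p[:,0],1)
        for _ in range(4):
            r=p[:,0]-np.polyval(f,p[:,1]); p=p[abs(r)<6]; f=np.polyfit(p[:,1],p[:,0],1)
        res.append(f); print(c,'rail',f,np.degrees(np.arctan(-f[0])),len(p))
    mid=(res[0]+res[1])/2; print(' mid',mid,'width',res[1][1]-res[0][1])
    for nm,a in [('stop',(.128,.141,.45,.66,.33,.39)),('post',(.137,.147,.55,.61,0,.06)),('knobtop',(.17,.182,.56,.62,-.1,-.02)),('blade',(.126,.138,.56,.62,-.11,-.01)),('div',(.118,.127,.52,.61,.05,.33))]:
        p=comp(w,*a)
        if len(p): print(' ',nm,len(p),p.mean(0).round(1),p.min(0).round(1),p.max(0).round(1))
E
```

```text
top rail [-9.60443415e-02  4.50980519e+02] 5.4861078172472 490
top rail [-9.55431440e-02  7.07898139e+02] 5.457652431258867 475
 mid [-9.57937428e-02  5.79439329e+02] width 256.9176198346455
  stop 203 [554.1 359.9 134.4] [452.4 347.5 128.1] [659.4 375.1 140.1]
  post 21 [576.8  26.  140.7] [570.3  14.6 137. ] [583.7  33.2 146.7]
  knobtop 53 [589.6 -57.9 176.2] [578.7 -68.9 170.8] [600.4 -47.6 181.8]
  blade 32 [588.3 -46.1 132.4] [580.6 -89.  126.3] [595.5 -10.3 136.5]
  div 356 [561.3 197.4 122.8] [535.2  52.9 118. ] [596.2 329.7 127. ]
side rail [-9.6184761e-02  4.5031076e+02] 5.494079617106909 859
side rail [-9.64755518e-02  7.07010939e+02] 5.510587516731678 799
 mid [-9.63301564e-02  5.78660849e+02] width 256.7001785493931
  stop 115 [511.7 354.  133.3] [452.  345.6 128. ] [568.6 363.7 138.3]
  post 28 [576.3  23.7 141.3] [565.7  16.9 137. ] [585.1  32.2 144.4]
  knobtop 64 [589.  -62.3 175.9] [578.  -71.6 170.2] [601.6 -51.1 180.3]
  blade 63 [588.5 -53.5 132.2] [581.1 -89.6 126.5] [598.9 -10.7 137.8]
  div 318 [562.8 187.3 123.2] [520.8  50.7 118. ] [609.5 328.9 127. ]
```

```bash
cat >> h.py <<'E'
A=np.radians(5.48); O=np.array([.5766,.0255]); CR=np.array([[np.cos(A),-np.sin(A)],[np.sin(A),np.cos(A)]])
def c2w(x,y): return O+CR@np.array([x,y])/1000
def w2c(p): return CR.T@(np.array(p[:2])-O)*1000
def row(x,y,z,ang,T=None):
    """conveyor x,y mm, world z m, tool-x angle relative to conveyor x in deg -> shift, rotvec deg in tool axes"""
    if T is None: T=pose()[0]
    a=np.radians(ang)+A; G=np.array([[np.cos(a),np.sin(a),0],[np.sin(a),-np.cos(a),0],[0,0,-1]])
    d=T[:3,:3].T@(np.r_[c2w(x,y),z]-T[:3,3]); r=np.degrees(R.from_matrix(T[:3,:3].T@G).as_rotvec())
    return d.round(4),r.round(1)
def stat():
    T,o=pose(); t=T[:3,0]; f=o['ft_force']
    print('t',round(o['clock'],2),'conv',w2c(T[:3,3]).round(1),'z',T[2,3].round(4),'ang',round(np.degrees(np.arctan2(t[1],t[0])-A),1),'F',np.round(f,1),'w',round(o['grip_width'],2),'j',np.round(o['joint_pos'],2))
E
python3 - <<'E'
from h import *
stat(); print(row(88,-234,.25,-90)); print(row(88,-234,.097,-90))
E
```

```text
t 0.7 conv [-321.9  600.5] z 0.2314 ang 66.0 F [ 0.6 -0.  -0.4] w 1.0 j [-1.27  0.33 -0.06  1.46  0.02  1.35 -0.09]
(array([-0.5953,  0.7142, -0.0187]), array([ -0.,  -0., 156.]))
(array([-0.5953,  0.7142,  0.1343]), array([ -0.,  -0., 156.]))
```

>>> {"op": "servo_tool", "data": {
  "motion": [
    [0.6, -0.04, 0.048, -0.03, 0, 0, 10],
    [0.6, -0.08, 0.096, -0.03, 0, 0, 20],
    [0.6, -0.12, 0.144, -0.03, 0, 0, 30],
    [0.6, -0.16, 0.192, -0.03, 0, 0, 40],
    [0.6, -0.2, 0.24, -0.03, 0, 0, 50],
    [0.6, -0.24, 0.288, -0.03, 0, 0, 60],
    [0.6, -0.28, 0.336, -0.03, 0, 0, 70],
    [0.6, -0.32, 0.384, -0.03, 0, 0, 80],
    [0.6, -0.36, 0.432, -0.03, 0, 0, 90],
    [0.6, -0.4, 0.48, -0.03, 0, 0, 100],
    [0.6, -0.44, 0.528, -0.03, 0, 0, 110],
    [0.6, -0.48, 0.576, -0.03, 0, 0, 120],
    [0.6, -0.52, 0.624, -0.03, 0, 0, 130],
    [0.6, -0.56, 0.672, -0.03, 0, 0, 140],
    [0.6, -0.595, 0.714, -0.03, 0, 0, 150],
    [0.6, -0.595, 0.714, -0.03, 0, 0, 156],
    [0.6, -0.595, 0.714, -0.03, 0, 0, 156],
    [0.6, -0.595, 0.714, -0.03, 0, 0, 156]
  ]
}}

```text
clock: 2.95
position: [0.6866, -0.1976, 0.2617]
ee_rot: [0.741, -0.671, 0.0, -0.0]
ft_force: [-0.0, 0.4, -0.3]
grip_width: 0.6
```

```bash
python3 - <<'E'
from h import *
stat(); print(row(88,-234,.15,-90)); print(row(88,-234,.097,-90))
im,d=eyes.camera('wrist'); C=cam2world('wrist'); np.save('wrist.npy',cloud('wrist',d,C)); cv2.imwrite('pics/wrist1.png',im)
find('wrist',['flat_waiting'],C)
E
```

```text
t 2.95 conv [  88.2 -232.6] z 0.2617 ang -89.8 F [-0.   0.4 -0.3] w 0.6 j [-0.23  0.62  0.77  1.16 -0.42  1.51 -1.01]
(array([0.0015, 0.0003, 0.1117]), array([-0. ,  0. ,  0.2]))
(array([0.0015, 0.0003, 0.1647]), array([-0. ,  0. ,  0.2]))
flat_waiting 0.61 px [244. 255.] w [ 0.607 -0.197  0.134]
```

View pics/wrist1.png

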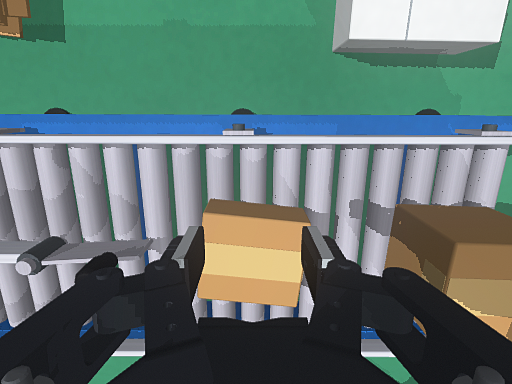

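The picture confirms brown flat carton (255,250) between the fingers, with the tall one behind at (455,265). The far rail is at row 140. I descend on its +x side and push towards the near rail.

>>> {"op": "servo_tool", "data": {
  "motion": [
    [0.6, 0.001, 0, 0.05, 0, 0, 0],
    [0.6, 0.001, 0, 0.1, 0, 0, 0],
    [0.6, 0.001, 0, 0.14, 0, 0, 0],
    [0.6, 0.001, 0, 0.164, 0, 0, 0],
    [0.6, 0.001, 0, 0.164, 0, 0, 0],
    [0.6, 0.001, 0.01, 0.164, 0, 0, 0],
    [0.6, 0.001, 0.02, 0.164, 0, 0, 0],
    [0.6, 0.001, 0.03, 0.164, 0, 0, 0],
    [0.6, 0.001, 0.04, 0.164, 0, 0, 0],
    [0.6, 0.001, 0.05, 0.164, 0, 0, 0],
    [0.6, 0.001, 0.06, 0.164, 0, 0, 0],
    [0.6, 0.001, 0.07, 0.164, 0, 0, 0],
    [0.6, 0.001, 0.07, 0.164, 0, 0, 0]
  ]
}}

```text
clock: 4.68
position: [0.6155, -0.2066, 0.097]
ee_rot: [0.74, -0.673, -0.001, 0.0]
ft_force: [0.2, 0.4, -1.6]
grip_width: 0.596
```

```bash
cat > look.py <<'E'
from meas import *
import sys
def look(cam,nm=None):
    im,d=eyes.camera(cam); C=cam2world(cam); w=cloud(cam,d,C)
    if nm: cv2.imwrite(nm,cv2.resize(im,None,fx=1.5,fy=1.5,interpolation=cv2.INTER_CUBIC))
    for lo,hi,t in [(.128,.141,'flat'),(.18,.2,'tall')]:
        for r in rects(w,lo,hi,(.42,.78,-.55,.42),150):
            if min(r[1])>30: print(cam,t,'conv',w2c(r[0]/1000).round(1),'size',r[1],'ang',r[2],'n',r[4])
    return im,w
E
python3 - <<'E'
from look import *
stat(); look('side','pics/side2.png'); look('top')
E
```

```text
t 4.67 conv [  16.6 -234.8] z 0.097 ang -90.1 F [ 0.2  0.4 -1.6] w 0.6 j [-0.29  0.59  0.75  1.58 -0.42  1.15 -0.92]
side flat conv [-61.2 246.8] size [100.2 114.7] ang 5.83 n 723
side flat conv [ -34.  -239.8] size [122.5 112.6] ang 4.52 n 1743
side flat conv [ -26.8 -476.6] size [ 72. 146.] ang 45.95 n 217
side tall conv [ 18.6 226.2] size [ 40.  111.5] ang 30.27 n 165
side tall conv [   1.  -452.6] size [101.5 111.7] ang 3.45 n 2958
top flat conv [-60.2 248.8] size [ 99.8 111.8] ang 5.22 n 1137
top tall conv [   1.2 -452.2] size [100.3 113.9] ang 3.87 n 1230
top tall conv [ 63.5 241.5] size [100.8 111.5] ang 7.34 n 1241
```

View pics/side2.png

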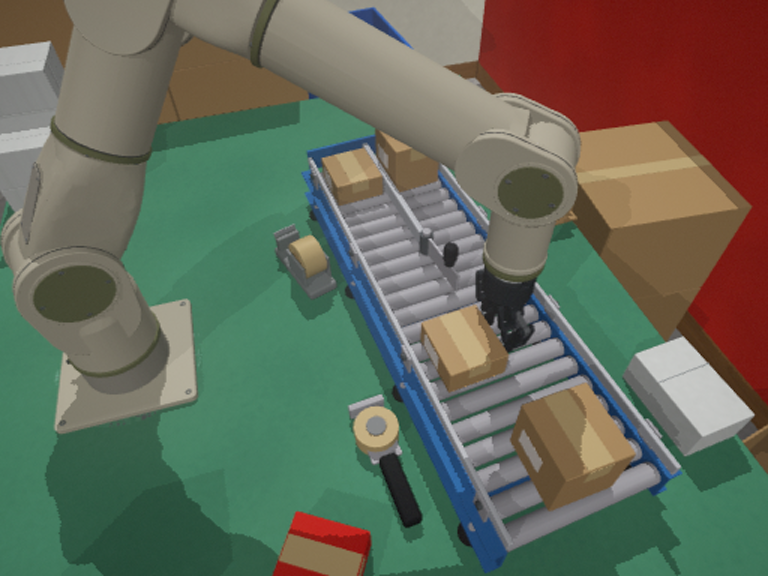

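The picture shows the carton (465,348) squared up against the fingers, and its centre is about 61 mm ahead of the tool. 25 mm more brings it nearly to the near rail.

>>> {"op": "servo_tool", "data": {
  "motion": [
    [0.6, 0, 0.006, 0, 0, 0, 0],
    [0.6, 0, 0.012, 0, 0, 0, 0],
    [0.6, 0, 0.018, 0, 0, 0, 0],
    [0.6, 0, 0.023, 0, 0, 0, 0],
    [0.6, 0, 0.026, 0, 0, 0, 0],
    [0.6, 0, 0.026, 0, 0, 0, 0]
  ]
}}

```text
clock: 5.52
position: [0.5907, -0.2088, 0.0974]
ee_rot: [0.74, -0.673, -0.0, -0.0]
ft_force: [0.1, 0.4, 0.3]
grip_width: 0.602
```

```bash
python3 - <<'E'
from look import *
stat(); im,w=look('side')
# carton top extents in conv coords, excluding finger (x<-20)
m=(w[...,2]>.131)&(w[...,2]<.139); p=w[m][:,:2]; c=(p-O)@CR*1000
c=c[(c[:,0]>-135)&(c[:,0]<-30)&(c[:,1]>-310)&(c[:,1]<-160)]
print(len(c),np.percentile(c,[0,2,98,100],axis=0).round(1)); print('sec', [np.percentile(c[(c[:,1]>a)&(c[:,1]<a+20),0],2).round(1) for a in (-285,-245,-205)])
E
```

```text
t 5.53 conv [  -8.3 -234.6] z 0.0974 ang -90.0 F [0.1 0.4 0.3] w 0.6 j [-0.3   0.54  0.76  1.64 -0.4   1.12 -0.91]
side flat conv [-61.  247.2] size [100.4 116.7] ang 6.36 n 719
side flat conv [ -59.4 -239.7] size [120.1 111.2] ang 5.55 n 1768
side flat conv [ -27.3 -476.2] size [ 72.1 145.7] ang 45.23 n 222
side tall conv [   1.  -452.4] size [101.3 111.8] ang 3.28 n 2960
1514 [[-119.5 -295.3]
 [-118.  -293.6]
 [ -31.7 -187.9]
 [ -30.1 -184.1]]
sec [np.float64(-117.7), np.float64(-118.1), np.float64(-117.3)]
```

>>> {"op": "servo_tool", "data": {
  "motion": [
    [0.6, 0, -0.015, 0, 0, 0, 0],
    [0.6, 0, -0.02, -0.05, 0, 0, 0],
    [0.6, 0, -0.02, -0.1, 0, 0, 0],
    [0.6, 0, -0.02, -0.125, 0, 0, 0],
    [0.6, 0, -0.02, -0.125, 0, 0, 0]
  ]
}}

```text
clock: 6.2
position: [0.6118, -0.2075, 0.2243]
ee_rot: [0.74, -0.673, 0.001, -0.001]
ft_force: [-0.6, 0.4, -0.2]
grip_width: 0.6
```

```bash
python3 - <<'E'
from h import *
stat(); print(row(-69,-332,.222,0),row(-69,-332,.097,0))
E
```

```text
t 6.2 conv [  12.7 -235.3] z 0.2243 ang -90.0 F [-0.6  0.4 -0.2] w 0.6 j [-0.32  0.47  0.81  1.45 -0.34  1.36 -0.97]
(array([0.0968, 0.0817, 0.0022]), array([ -0.1,  -0.2, -90. ])) (array([0.0967, 0.0821, 0.1272]), array([ -0.1,  -0.2, -90. ]))
```

>>> {"op": "servo_tool", "data": {
  "motion": [
    [0.6, 0.02, 0.02, 0, 0, 0, -10],
    [0.6, 0.04, 0.04, 0, 0, 0, -20],
    [0.6, 0.06, 0.06, 0, 0, 0, -30],
    [0.6, 0.08, 0.082, 0, 0, 0, -40],
    [0.6, 0.097, 0.082, 0, 0, 0, -50],
    [0.6, 0.097, 0.082, 0, 0, 0, -60],
    [0.6, 0.097, 0.082, 0, 0, 0, -70],
    [0.6, 0.097, 0.082, 0, 0, 0, -80],
    [0.6, 0.097, 0.082, 0, 0, 0, -90],
    [0.6, 0.097, 0.082, 0, 0, 0, -90],
    [0.6, 0.097, 0.082, 0.04, 0, 0, -90],
    [0.6, 0.097, 0.082, 0.08, 0, 0, -90],
    [0.6, 0.097, 0.082, 0.11, 0, 0, -90],
    [0.6, 0.097, 0.082, 0.127, 0, 0, -90],
    [0.6, 0.097, 0.082, 0.127, 0, 0, -90]
  ]
}}

```text
clock: 8.07
position: [0.5379, -0.3109, 0.0943]
ee_rot: [0.999, 0.047, -0.001, -0.0]
ft_force: [-0.2, 0.1, 0.9]
grip_width: 0.601
```

```bash
python3 - <<'E'
from look import *
stat(); look('side','pics/side3.png'); look('top')
print(row(-69,-320,.097,0))
E
```

```text
t 8.07 conv [ -70.7 -331.2] z 0.0943 ang -0.1 F [-0.2  0.1  0.9] w 0.6 j [ 0.04  0.47  0.53  1.65 -0.26  1.09  0.74]
side flat conv [ -72.6 -238.5] size [ 94.  107.3] ang 5.08 n 1036
side flat conv [ -27.2 -475.9] size [ 72.3 145.5] ang 45.15 n 221
side tall conv [   0.7 -452.6] size [101.6 111.8] ang 2.99 n 2965
top flat conv [ -68.7 -238.7] size [100.5 111.2] ang 5.47 n 1099
top flat conv [-59.9 248.6] size [100.2 111.5] ang 5.6 n 1140
top tall conv [  17.4 -471.2] size [67.7 75.8] ang 4.84 n 330
top tall conv [ 63.6 241.3] size [101. 112.] ang 6.99 n 1243
(array([ 0.0007, -0.012 , -0.0007]), array([ 0. , -0.1, -0.1]))
```

View pics/side3.png

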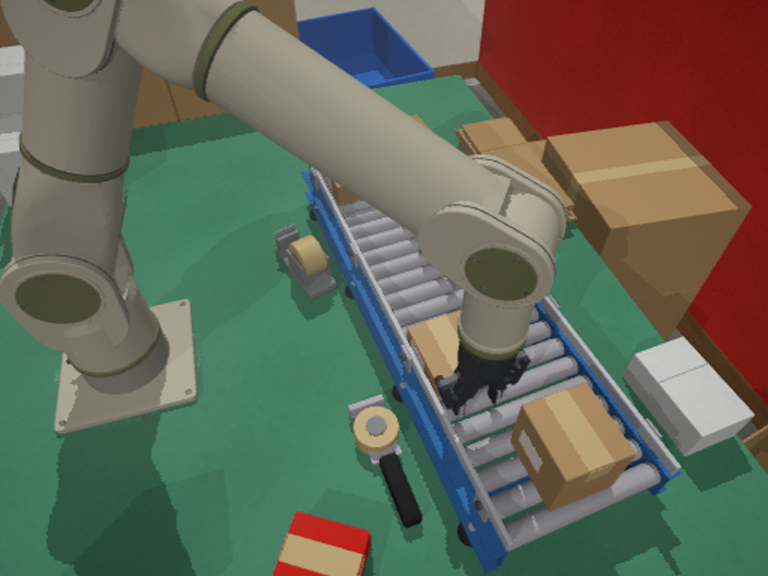

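The picture shows the fingers behind the carton (435,345) with a clear gap to the tall one (575,440). I push downstream.

>>> {"op": "servo_tool", "data": {
  "motion": [
    [0.6, 0.0015, -0.01, -0.002, 0, 0, 0],
    [0.6, 0.0015, -0.018, -0.002, 0, 0, 0],
    [0.6, 0.0015, -0.023, -0.002, 0, 0, 0],
    [0.6, 0.0015, -0.027, -0.002, 0, 0, 0],
    [0.6, 0.0015, -0.032, -0.002, 0, 0, 0],
    [0.6, 0.0015, -0.038, -0.002, 0, 0, 0],
    [0.6, 0.0015, -0.046, -0.002, 0, 0, 0],
    [0.6, 0.0015, -0.055, -0.002, 0, 0, 0],
    [0.6, 0.0015, -0.065, -0.002, 0, 0, 0],
    [0.6, 0.0015, -0.075, -0.002, 0, 0, 0],
    [0.6, 0.0015, -0.085, -0.002, 0, 0, 0],
    [0.6, 0.0015, -0.095, -0.002, 0, 0, 0],
    [0.6, 0.0015, -0.105, -0.002, 0, 0, 0],
    [0.6, 0.0015, -0.115, -0.002, 0, 0, 0],
    [0.6, 0.0015, -0.124, -0.002, 0, 0, 0],
    [0.6, 0.0015, -0.132, -0.002, 0, 0, 0],
    [0.6, 0.0015, -0.139, -0.002, 0, 0, 0],
    [0.6, 0.0015, -0.145, -0.002, 0, 0, 0],
    [0.6, 0.0015, -0.15, -0.002, 0, 0, 0],
    [0.6, 0.0015, -0.15, -0.002, 0, 0, 0]
  ]
}}

```text
clock: 10.68
position: [0.5258, -0.1613, 0.0973]
ee_rot: [0.999, 0.048, 0.0, -0.0]
ft_force: [-0.0, 0.6, -0.3]
grip_width: 0.599
```

```bash
python3 - <<'E'
from look import *
stat(); look('top','pics/top2.png'); look('side')
E
```

```text
t 10.68 conv [ -68.4 -181.1] z 0.0973 ang 0.0 F [-0.   0.6 -0.3] w 0.6 j [-0.21  0.3   0.5   1.84 -0.17  1.04  0.45]
top flat conv [ -68.6 -108.3] size [100.5  95.5] ang 5.44 n 779
top flat conv [-60.1 248.2] size [100.3 111.2] ang 5.44 n 1138
top tall conv [   1.4 -452.5] size [101.  112.9] ang 3.44 n 1225
top tall conv [ 63.5 241. ] size [101.5 111.7] ang 6.95 n 1244
side flat conv [-64.1 246.2] size [ 94.3 113.1] ang 5.1 n 604
side flat conv [ -87.6 -102.6] size [64.3 84.1] ang 4.01 n 376
side flat conv [ -39.8 -466.4] size [ 57.8 127.1] ang 34.91 n 194
side tall conv [   0.7 -452.4] size [101.6 111.9] ang 3.52 n 2970
```

View pics/top2.png

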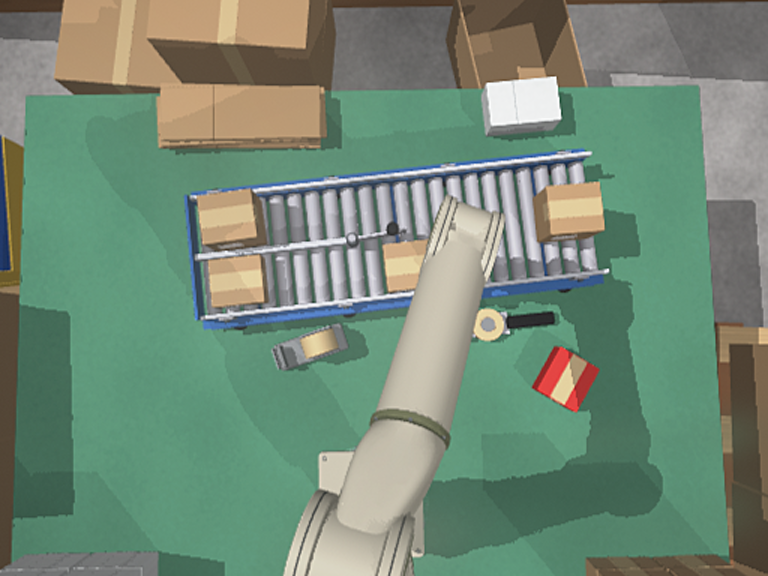

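The carton (400,265) is aligned at x=-68.6 and squared, clear of the knob. Continuing.

>>> {"op": "servo_tool", "data": {
  "motion": [
    [0.6, -0.0005, -0.004, 0, 0, 0, 0],
    [0.6, -0.0005, -0.01, 0, 0, 0, 0],
    [0.6, -0.0005, -0.018, 0, 0, 0, 0],
    [0.6, -0.0005, -0.028, 0, 0, 0, 0],
    [0.6, -0.0005, -0.038, 0, 0, 0, 0],
    [0.6, -0.0005, -0.05, 0, 0, 0, 0],
    [0.6, -0.0005, -0.062, 0, 0, 0, 0],
    [0.6, -0.0005, -0.074, 0, 0, 0, 0],
    [0.6, -0.0005, -0.086, 0, 0, 0, 0],
    [0.6, -0.0005, -0.098, 0, 0, 0, 0],
    [0.6, -0.0005, -0.11, 0, 0, 0, 0],
    [0.6, -0.0005, -0.122, 0, 0, 0, 0],
    [0.6, -0.0005, -0.134, 0, 0, 0, 0],
    [0.6, -0.0005, -0.146, 0, 0, 0, 0],
    [0.6, -0.0005, -0.158, 0, 0, 0, 0],
    [0.6, -0.0005, -0.168, 0, 0, 0, 0],
    [0.6, -0.0005, -0.178, 0, 0, 0, 0],
    [0.6, -0.0005, -0.186, 0, 0, 0, 0],
    [0.6, -0.0005, -0.19, 0, 0, 0, 0],
    [0.6, -0.0005, -0.19, 0, 0, 0, 0]
  ]
}}

```text
clock: 13.28
position: [0.5072, 0.0276, 0.0973]
ee_rot: [0.999, 0.048, 0.0, -0.0]
ft_force: [-1.2, 0.4, -0.1]
grip_width: 0.598
```

```bash
python3 - <<'E'
from look import *
stat(); look('top')
E
```

```text
t 13.28 conv [-68.9   8.7] z 0.0973 ang -0.0 F [-1.2  0.4 -0.1] w 0.6 j [-0.5   0.2   0.39  1.94 -0.09  1.01  0.03]
top flat conv [-68.9 113.7] size [99.7 31.6] ang 5.6 n 311
top flat conv [-60.2 247.8] size [ 99.8 110.9] ang 5.46 n 1138
top tall conv [   1.  -452.1] size [100.7 111.8] ang 3.46 n 1229
top tall conv [ 63.1 241.3] size [100.3 110.9] ang 7.04 n 1236
```

>>> {"op": "servo_tool", "data": {
  "motion": [
    [0.6, 0, -0.004, 0, 0, 0, 0],
    [0.6, 0, -0.01, 0, 0, 0, 0],
    [0.6, 0, -0.018, 0, 0, 0, 0],
    [0.6, 0, -0.026, 0, 0, 0, 0],
    [0.6, 0, -0.034, 0, 0, 0, 0],
    [0.6, 0, -0.04, 0, 0, 0, 0],
    [0.6, 0, -0.045, 0, 0, 0, 0],
    [0.6, 0, -0.049, 0, 0, 0, 0],
    [0.6, 0, -0.052, 0, 0, 0, 0],
    [0.6, 0, -0.055, 0, 0, 0, 0],
    [0.6, 0, -0.057, 0, 0, 0, 0],
    [0.6, 0, -0.059, 0, 0, 0, 0],
    [0.6, 0, -0.061, 0, 0, 0, 0],
    [0.6, 0, -0.063, 0, 0, 0, 0],
    [0.6, 0, -0.065, 0, 0, 0, 0],
    [0.6, 0, -0.066, 0, 0, 0, 0],
    [0.6, 0, -0.067, 0, 0, 0, 0],
    [0.6, 0, -0.067, 0, 0, 0, 0]
  ]
}}

```text
clock: 15.58
position: [0.5008, 0.0941, 0.0973]
ee_rot: [0.999, 0.048, -0.0, -0.0]
ft_force: [-0.7, -0.1, 0.3]
grip_width: 0.602
```

```bash
python3 - <<'E'
from look import *
stat(); look('top','pics/top3.png')
E
```

```text
t 15.57 conv [-68.9  75.5] z 0.0973 ang -0.0 F [-0.7 -0.1  0.3] w 0.6 j [-0.59  0.2   0.35  1.94 -0.08  1.01 -0.11]
top flat conv [-64.7 242.8] size [109.5 125.3] ang 6.07 n 1209
top tall conv [   1.2 -451.1] size [100.2 113.7] ang 3.47 n 1232
top tall conv [ 63.2 242.7] size [100.4 111.8] ang 7.67 n 1244
```

View pics/top3.png

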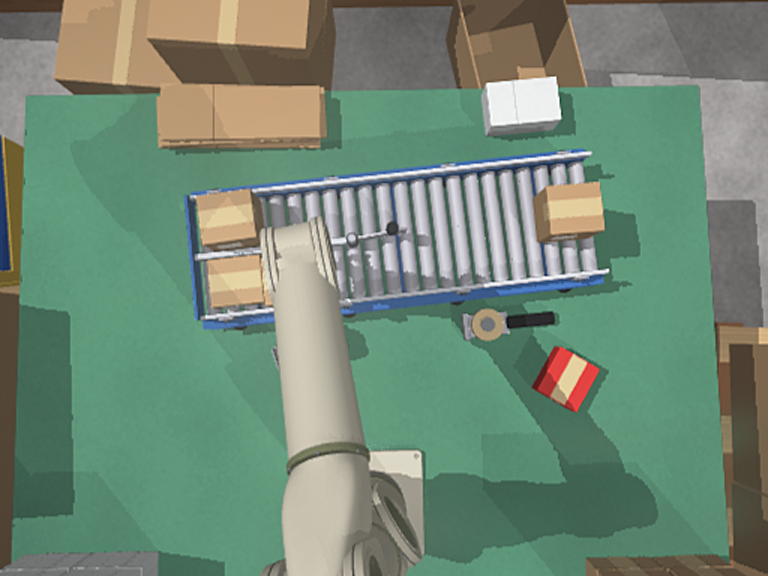

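The two flat cartons' tops have merged in the view (235,280), so they are in contact. I back off gently, lift and check.

>>> {"op": "servo_tool", "data": {
  "motion": [
    [0.6, 0, 0.004, 0, 0, 0, 0],
    [0.6, 0, 0.012, 0, 0, 0, 0],
    [0.6, 0, 0.025, 0, 0, 0, 0],
    [0.6, 0, 0.04, -0.01, 0, 0, 0],
    [0.6, 0, 0.05, -0.05, 0, 0, 0],
    [0.6, 0, 0.06, -0.1, 0, 0, 0],
    [0.6, 0.02, 0.1, -0.15, 0, 0, 0],
    [0.7, 0.05, 0.14, -0.15, 0, 0, 0],
    [0.7, 0.073, 0.162, -0.15, 0, 0, 0],
    [0.7, 0.073, 0.162, -0.15, 0, 0, 0],
    [0.7, 0.073, 0.162, -0.15, 0, 0, 0]
  ]
}}

```text
clock: 17.0
position: [0.5884, -0.0606, 0.2475]
ee_rot: [0.999, 0.047, -0.0, -0.0]
ft_force: [-0.4, 0.0, 0.4]
grip_width: 0.7
```

```bash
python3 - <<'E'
from look import *
stat(); im,w=look('top')
m=(w[...,2]>.131)&(w[...,2]<.139); c=(w[m][:,:2]-O)@CR*1000
c=c[(c[:,0]>-115)&(c[:,0]<-20)&(c[:,1]>50)&(c[:,1]<315)]
h,e=np.histogram(c[:,1],bins=np.arange(70,316,6)); print(dict(zip(e[:-1].tolist(),h.tolist())))
im,d=eyes.camera('wrist'); cv2.imwrite('pics/wrist2.png',im); W=cloud('wrist',d,cam2world('wrist'))
k=W[(W[...,2]>.172)&(W[...,2]<.182)]; k=(k[:,:2]-O)@CR*1000; k=k[(abs(k[:,0])<40)&(abs(k[:,1]+85)<40)]; print('knob',len(k),k.mean(0) if len(k) else '',k.min(0),k.max(0))
print(row(3,-86,.143,0))
E
```

```text
t 17.0 conv [  3.6 -86.9] z 0.2475 ang -0.1 F [-0.4  0.   0.4] w 0.7 j [-0.38  0.26  0.5   1.55 -0.13  1.36  0.22]
top flat conv [-64.5 194.6] size [107.7 223.1] ang 3.15 n 2249
top tall conv [   1. -452.] size [100.2 112.5] ang 3.39 n 1236
top tall conv [ 63.8 242.6] size [101.  110.9] ang 7.27 n 1238
{70: 0, 76: 0, 82: 27, 88: 54, 94: 54, 100: 51, 106: 57, 112: 53, 118: 51, 124: 54, 130: 57, 136: 55, 142: 52, 148: 49, 154: 48, 160: 51, 166: 56, 172: 51, 178: 54, 184: 52, 190: 46, 196: 51, 202: 53, 208: 55, 214: 48, 220: 51, 226: 46, 232: 48, 238: 53, 244: 54, 250: 48, 256: 56, 262: 50, 268: 55, 274: 49, 280: 48, 286: 45, 292: 47, 298: 51, 304: 4}
knob 794 [  4.96956688 -81.30725996] [ -7.29291604 -94.83408104] [ 17.22368279 -70.13840702]
(array([-6.000e-04,  1.000e-04,  1.046e-01]), array([-0., -0.,  0.]))
```

View pics/wrist2.png

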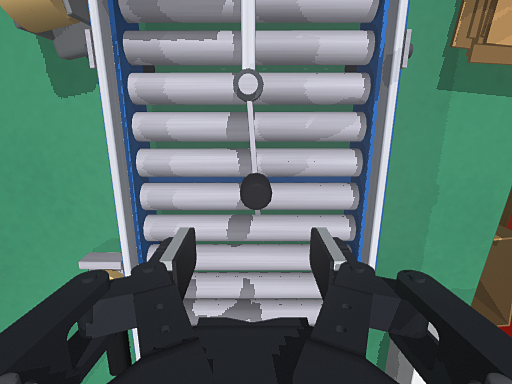

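The blade (post 248,85; knob 256,190) points upstream, and the cartons' combined length of 222 mm means they are touching. I lower the fingers around the knob.

>>> {"op": "servo_tool", "data": {
  "motion": [
    [0.7, 0.0015, -0.002, 0.04, 0, 0, 0],
    [0.7, 0.0015, -0.002, 0.08, 0, 0, 0],
    [0.7, 0.0015, -0.002, 0.104, 0, 0, 0],
    [0.42, 0.0015, -0.002, 0.104, 0, 0, 0],
    [0.42, 0.0015, -0.002, 0.104, 0, 0, 0],
    [0.42, 0.0015, -0.002, 0.104, 0, 0, 0],
    [0.42, 0.0015, -0.002, 0.104, 0, 0, 0]
  ]
}}

```text
clock: 17.98
position: [0.5906, -0.0582, 0.1442]
ee_rot: [0.999, 0.048, 0.001, -0.0]
ft_force: [-0.9, 0.1, 0.1]
grip_width: 0.421
```

>>> {"op": "servo_tool", "data": {
  "motion": [
    [0.42, -0.0102, 0, 0, 0, 0, 3.4],
    [0.42, -0.0203, -0.0012, 0, 0, 0, 10.3],
    [0.42, -0.0302, -0.0036, 0, 0, 0, 17.2],
    [0.42, -0.0398, -0.0072, 0, 0, 0, 24.1],
    [0.42, -0.0488, -0.012, 0, 0, 0, 30.9],
    [0.42, -0.0488, -0.012, 0, 0, 0, 30.9]
  ]
}}

```text
clock: 18.73
position: [0.5404, -0.0507, 0.1437]
ee_rot: [0.976, -0.22, 0.0, -0.0]
ft_force: [0.2, 0.2, 0.1]
grip_width: 0.423
```

```bash
python3 - <<'E'
from h import *
stat(); 
for q in (-.66,-.78,-.90,-1.02,-1.14,-1.24,-1.32,-1.38,-1.42): print(q,row(85*np.sin(q),-85*np.cos(q),.143,np.degrees(q)))
E
```

```text
t 18.73 conv [-43.3 -72.4] z 0.1437 ang -30.9 F [0.2 0.2 0.1] w 0.42 j [-0.48  0.24  0.56  1.82 -0.14  1.13 -0.31]
-0.66 (array([-0.0102,  0.    ,  0.0007]), array([-0. , -0. ,  6.9]))
-0.78 (array([-0.0202, -0.0018,  0.0007]), array([-0. , -0. , 13.8]))
-0.9 (array([-0.03  , -0.0048,  0.0007]), array([-0. , -0. , 20.7]))
-1.02 (array([-0.0393, -0.009 ,  0.0007]), array([-0. , -0. , 27.6]))
-1.14 (array([-0.048 , -0.0142,  0.0007]), array([-0. , -0. , 34.4]))
-1.24 (array([-0.0548, -0.0194,  0.0007]), array([-0. ,  0. , 40.2]))
-1.32 (array([-0.0598, -0.024 ,  0.0007]), array([-0. ,  0. , 44.8]))
-1.38 (array([-0.0633, -0.0277,  0.0007]), array([-0. ,  0. , 48.2]))
-1.42 (array([-0.0655, -0.0303,  0.0007]), array([-0. ,  0. , 50.5]))
```

>>> {"op": "servo_tool", "data": {
  "motion": [
    [0.42, -0.0102, 0, 0, 0, 0, 6.9],
    [0.42, -0.0202, -0.0018, 0, 0, 0, 13.8],
    [0.42, -0.03, -0.0048, 0, 0, 0, 20.7],
    [0.42, -0.0393, -0.009, 0, 0, 0, 27.6],
    [0.42, -0.048, -0.0142, 0, 0, 0, 34.4],
    [0.42, -0.0548, -0.0194, 0, 0, 0, 40.2],
    [0.42, -0.0598, -0.024, 0, 0, 0, 44.8],
    [0.42, -0.0633, -0.0277, 0, 0, 0, 48.2],
    [0.42, -0.0655, -0.0303, 0, 0, 0, 50.5],
    [0.42, -0.0655, -0.0303, 0, 0, 0, 50.5]
  ]
}}

```text
clock: 19.98
position: [0.4946, 0.0046, 0.1435]
ee_rot: [0.789, -0.614, 0.0, -0.0]
ft_force: [0.2, -0.2, 0.0]
grip_width: 0.418
```

```bash
python3 - <<'E'
from h import *
stat()
im,d=eyes.camera('wrist'); W=cloud('wrist',d,cam2world('wrist'))
k=W[(W[...,2]>.172)&(W[...,2]<.182)]; k=(k[:,:2]-O)@CR*1000; k=k[(abs(k[:,0]+84)<30)&(abs(k[:,1]+14)<30)]; print(len(k),k.mean(0) if len(k) else '')
cv2.imwrite('pics/wrist3.png',im)
E
```

```text
t 19.98 conv [-83.6 -13. ] z 0.1435 ang -81.3 F [ 0.2 -0.2  0. ] w 0.42 j [-0.67  0.12  0.61  1.94 -0.08  1.11 -1.35]
3198 [-80.4453643  -16.43990392]
```

View pics/wrist3.png

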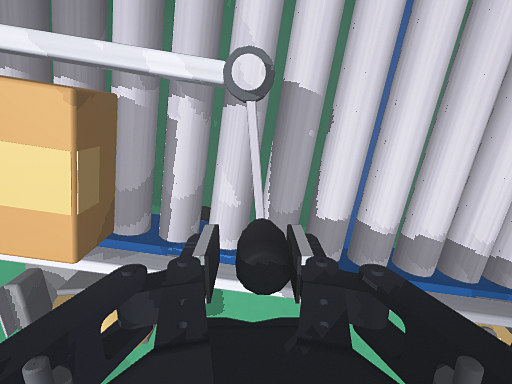

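The knob (262,255) sits between the pads at q ≈ -1.37, and the carton is inside the lane at left. I open, lift and retreat.

>>> {"op": "servo_tool", "data": {
  "motion": [
    [0.6, 0.002, 0, 0, 0, 0, 0],
    [0.6, 0.002, 0, 0, 0, 0, 0],
    [0.6, 0.002, 0, -0.04, 0, 0, 0],
    [0.6, 0.002, 0, -0.09, 0, 0, 0],
    [0.6, 0.002, 0, -0.13, 0, 0, 0],
    [0.6, 0.06, 0, -0.15, 0, 0, 0],
    [0.6, 0.12, 0, -0.15, 0, 0, 0],
    [0.6, 0.18, 0, -0.15, 0, 0, 0],
    [0.6, 0.22, 0, -0.15, 0, 0, 0],
    [0.6, 0.22, 0, -0.15, 0, 0, 0],
    [0.6, 0.22, 0, -0.15, 0, 0, 0]
  ]
}}

```text
clock: 21.4
position: [0.5478, -0.2083, 0.293]
ee_rot: [0.788, -0.615, -0.0, -0.0]
ft_force: [0.8, 0.9, 1.1]
grip_width: 0.6
```

```bash
python3 - <<'E'
from look import *
stat(); im,w=look('top','pics/top4.png')
c=np.c_[(w.reshape(-1,3)[:,:2]-O)@CR*1000,w.reshape(-1,3)[:,2]]
k=c[(c[:,2]>.165)&(c[:,2]<.182)&(c[:,0]>-110)&(c[:,0]<-20)&(c[:,1]>-60)&(c[:,1]<40)]; print('knob',len(k),k.mean(0))
m=c[(c[:,2]>.131)&(c[:,2]<.139)&(c[:,0]>-118)&(c[:,0]<-15)&(c[:,1]>60)&(c[:,1]<320)]; print('flats y',m[:,1].min(),m[:,1].max(),'n',len(m))
find('top',['tape_dispenser','tape_gun'],cam2world('top'))
E
```

```text
t 21.4 conv [ -51. -230.] z 0.293 ang -81.4 F [0.8 0.9 1.1] w 0.6 j [-0.38  0.27  0.82  1.51 -0.2   1.45 -0.88]
top flat conv [-64.5 194.5] size [107.9 222.6] ang 2.95 n 2268
top tall conv [   1.2 -460.8] size [100.8  96.7] ang 2.98 n 744
top tall conv [ 63.4 242.7] size [100.5 111.6] ang 7.64 n 1240
knob 54 [-82.74455205 -19.32254576   0.17632595]
flats y 84.4432379503905 305.6836383514643 n 2021
tape_dispenser 0.77 px [208. 230.] w [0.353 0.12  0.046]
tape_gun 0.58 px [357. 212.] w [ 0.406 -0.38   0.022]
tape_gun 0.29 px [208. 232.] w [0.348 0.122 0.048]
```

View pics/top4.png

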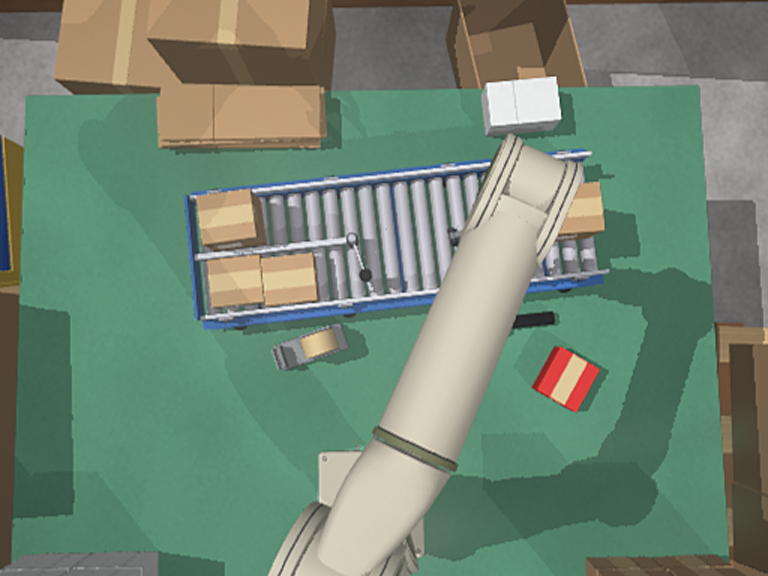

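```bash
python3 - <<'E'
from h import *
print(ticket.hand_in())
E
```

```text
the job is handed in; nothing more can be done
None
```

I pushed the flat carton, which was next in line, across to the near side and then down the near lane, up against the flat carton already there. I then swung the gate across behind it to close that lane. The job was handed in at about 21 s of the 72 s allowed; it reported no verdict.

What the last checks showed:
- **Cartons in the lane:** the two flat cartons together run from y = 84 to 306 mm. That is about 222 mm for two 110 mm cartons, so they are touching and fully inside.
- **Gate:** I estimate it at about -1.34 rad from the top camera and -1.37 rad from the wrist camera. The requirement is below -1.25, so it passes by about 0.1 rad, though it sits slightly short of the -1.4 stop.
- **Tall cartons:** neither moved by more than about 2 mm when last seen whole. In the final picture the arm partly hid the one in the queue, so its position there reads about 9 mm off.
- **Bystanders:** the tape dispenser had not moved. The tape gun was partly hidden by the arm in the final picture, so the reported shift of its visible point does not show real movement. It was in its usual place in the picture before the gate was swung, and the arm never worked near it.
- **Forces:** all tool forces I read were under 2 N, and the arm was clear of everything when I handed in.

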